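Tip a drilled block down into the corner of an assembly board

TASK

A wooden block with two holes in one face stands on end on the assembly board. Push it over toward the end fence so that it lies flat with the holes facing up, then push it along the board until it is snug and square against both the end fence and the side fence. Do it all by pushing, never picking the block up, and leave the tape measure, screwdriver and pencil where they are.

Things in the scene. Friction and masses are not known exactly. Their poses are not given: they have to be found in the camera images.
- board: Plywood board fixed to the bench, 140 (its x) x 260 (its y) x 18 mm thick; origin at the centre of its underside, z up. Two wooden fences, 20 mm wide, stand 22 mm above its top: the end fence across its +y end (to the robot's left), inner face at y = +110 mm; the side fence along its +x edge (far from the robot), inner face at x = +50 mm. The other two sides are open.
- block: Loose wooden block, about 0.18 kg, on end on the board: 70 (its x) x 34 (its y) x 110 mm tall (its z). Origin at the centre of the end it stands on; y points roughly at the end fence, x at the side fence (within 0.2 rad). Two blind 14 mm holes in its -y face; +y face plain, 130 to 160 mm from the end fence at the start, so its length has room to fall.
- block_center (a point): Centre of the block; axes as the block's. 55 mm above the board's top while it stands, 17 mm while it lies flat.
- block_plain_face (a point): Centre of the block's plain +y face; axes as the block's. This face is to end down on the board.
- block_top_end (a point): Centre of the end that is on top at the start (70 x 34 mm); axes as the block's. This end is to end against the end fence.
- block_side (a point): Centre of the block's +x side face (34 x 110 mm); axes as the block's. This face is to end against the side fence.
- fence_end (a point): Foot of the end fence's inner face, at board x = 0, y = 110 mm, on the board's top; axes as the board's.
- fence_side (a point): Foot of the side fence's inner face, at board x = 50 mm, y = 0, on the board's top; axes as the board's.
- tape_measure: Loose tape measure, 71 x 82 x 32 mm, lying on the bench beyond the end fence; origin at the centre of its underside. Leave it alone.
- driver: Loose screwdriver with green handle, 50 x 153 x 26 mm, long along its y, lying on the bench off the open end of the board; origin at the centre of its underside. Leave it alone.
- pencil: Loose pencil, 28 x 149 x 8 mm over all, long about its y, lying on the bench beyond the tape measure; origin at the centre of its underside. Leave it alone.

How it is judged:
By the outcome, as a careful person would: the job done as asked, in the order asked, and still so for the second after the job is handed in, with the robot touching nothing.
It also fails if it takes over 69 s, if anything falls off the work surface, if the arm or the gripper's body presses on something with over 40 N, if the wrist force passes 120 N, or if a joint passes its speed limit or range.

ROBOT

A 7-joint arm with a two-finger parallel gripper is mounted at the origin on a cart in front of the work surface, level with it; the furniture and walls round the work are solid. World frame = base frame: x ahead of the robot, y to its left, z up, the work surface at z = 0. Lengths are in m, angles in rad, forces in N, time in s.
With the tool pointing down it reaches from about 0.425 to 0.925 m from the base axis. Payload 6.8 kg.
Tool frame: the origin (TCP) lies on the centre line of the jaws, within the pads' length; the fingertips stand 19 mm ahead of it and the grasp point (between the pads) is the TCP (bot.tcp_to_tips is the distance from the TCP to the fingertips, in m); x points along the fingers, y is the direction in which the jaws open and shut, and the axes are right-handed (so a half turn about x gives the same grasp; the last joint's range is limited). The gripper opens to 85 mm and grips with 20 to 120 N. Pads are 22 mm wide; open, the fingers measure 114 mm over their backs; the gripper's body (76 mm by 85 mm) begins 54 mm behind the grasp point. The pads swing forward as they close: fully open they stand 13 mm farther back than shut.
Start: joints at [1.128, 0.477, 0.022, 1.555, -0.011, 1.109, -0.083], TCP at [0.222, -0.638, 0.25] pointing down, gripper open.
Joint ranges: [-2.96, 2.96], [-0.34, 2.1], [-1.41, 1.46], [0.24, 2.44], [-1.37, 4.51], [0.17, 1.92], [-2.96, 2.96]. Speed limits (rad/s): [2.39, 2.39, 3.14, 3.14, 3.14, 3.14, 3.14].

INTERFACE

Orientations are given as a unit quaternion [w, x, y, z].
In Python, from station import status, eyes, bot gives the robot as it stands.
- The arm moves only by the tool apply_moves, never from a script. Its arguments are lists of equal length, an entry for each row: "travel": the shift along the tool's x, y, z in cm, a list of three; "turn": the turn, a rotation vector about the tool's x, y, z in rad, a list of three; "grip": the closure, from 0 (fully open) to 1 (shut). In form: {"travel": [[tx, ty, tz], ...], "turn": [[wx, wy, wz], ...], "grip": [grip, ...]}. A call has 1 to 8 rows; each row shifts and turns the pose as measured when the row begins, along the tool's axes as they then stand; what a row does not reach is not made up. A row lasts 1/12 s, in which the tool goes at most 41.7 mm and 7.16 degrees, less where a joint would pass 70% of its speed; a pose out of reach is approached as far as the arm can. A call is refused whole if a number of a shift passes 4.17 or a number of a turn 0.125, either way. A call with a gripper value outside its range is refused whole. The fingers move at their own pace and stop on an object; "newtons" is the grip in N (left out, the last holds). Time passes only in rows, so rows that do not move let the fingers close. It gives the time, the measured TCP pose, the force and the opening at its end, in the units of the state.
- status.get_obs(): the state, without advancing time (a new reading comes with each control period).
- eyes.read_camera(name): name is "scene" or "top" or "wrist"; returns the picture (384x512x3 uint8, red, green, blue); there is no depth.
- eyes.calibration(name): a dict with "intrinsics" (3x3 intrinsics, pixels), "xyz" and "attitude" of the camera in the world; the wrist camera has in their place "T_tool_cam" (4x4, takes a point from camera to tool coordinates, whose origin is the TCP and whose axes are the tool frame's). Camera axes: x right, y down, z forward; pixel columns grow to the right and rows downward; lengths in m; the calibration is good to about 2 mm. The wrist camera is an equidistant fisheye: a pixel r from the principal point sees the ray r / f radians off the axis. A picture is of the moment at which its call begins: read the wrist's pose just before it. calibration takes no time and is no camera call.
- bot.hand_in(): hands the job in, once; it reports no verdict.
Trained networks look in the newest picture that a camera, given by its name, has taken for a name from the list of things; names that differ only in an ending like _2 or _b are one class to them, and where a whole thing is asked for, a point or a joint stands for the part that bears it (a point fixed in the world has none). Each returns a list of dicts, best first, with "score" (0 to 1); they miss things now and then, are a little off and sometimes report something else, mostly with a low value. They report only what shows in the picture. A call takes as long as a camera call.
- eyes.masks_of(thing, camera): "region" (384x512 bool, what is visible of it) and "rect" ([left, top, right, bottom] in pixels, round what is visible of it).
The state is a dict: "t": time; "q": joint angles; "joint_vel": joint speeds; "joint_torque": joint torques, N m; "eef_pos": TCP position; "tool_rot": TCP orientation; "contact_force": force on the tool from outside, world axes, zero at the start; "torque": the same for the moment, N m; "gripper_width": opening from 0.0 (shut) to 1.0 (fully open).
Only numpy, scipy, OpenCV 4.12 (cv2) and the standard library are available. Lean on these libraries where they do the work, as an engineer would, in place of code of your own. Each camera call takes 0.05 s, during which the arm holds its last target. There are 200 camera calls.

## Working session

There is one attempt and no reset: what is moved stays moved. The work goes in short steps, Python scripts to look and compute and a tool call to move; the robot and the scene stay as the last step left them, time stands still between calls to the robot, and variables do not carry over. Pictures are saved under pics/ and viewed, about 8 in all and at most 12, crops included, and the job is handed in when it is done.

Besides the shell and the picture viewer there is one more tool, called as a command line: name --argument value ..., lists and objects as JSON in quotes. apply_moves: Moves the arm, as the interface text tells. Its arguments: {"type":"object","properties":{"travel":{"type":"array"},"turn":{"type":"array"},"grip":{"type":"array"},"newtons":{"type":"number"}},"required":["travel","turn","grip"]}

```bash
mkdir -p pics; ls; python3 - <<'E'
from station import status, eyes, bot
import cv2,numpy as np
np.set_printoptions(precision=4,suppress=True)
o=status.get_obs(); print(o['t'],o['eef_pos'],o['tool_rot'],bot.tcp_to_tips)
ims=[]
for c in ('scene','top'):
    im=eyes.read_camera(c); cv2.imwrite(f'pics/{c}0.png',im[:,:,::-1])
    k=eyes.calibration(c); print(c,k)
    for t in ('board','block'):
        for d in eyes.masks_of(t,c)[:2]:
            print(c,t,d['score'],d['rect']); 
            np.save(f'pics/{c}_{t}.npy',d['region']) if d is not None else 0
E
```

```text
pics
0.0 [ 0.2216 -0.637   0.2493] [-0.1172 -0.6971 -0.1185  0.6974] 0.019
scene {'intrinsics': array([[452.9018,   0.    , 250.7977],
       [  0.    , 452.9018, 185.2833],
       [  0.    ,   0.    ,   1.    ]]), 'xyz': array([-0.0959,  0.5931,  0.8089]), 'attitude': array([ 0.1688, -0.4246,  0.8208, -0.3429])}
scene board 0.55 [234.6, 153.9, 352.0, 227.1]
scene block 0.75 [301.2, 134.2, 336.3, 193.0]
top {'intrinsics': array([[451.1899,   0.    , 257.2224],
       [  0.    , 451.1899, 187.9877],
       [  0.    ,   0.    ,   1.    ]]), 'xyz': array([-0.0434,  0.3695,  1.2208]), 'attitude': array([ 0.1354, -0.5451,  0.8026, -0.2012])}
top board 0.77 [251.3, 168.4, 348.4, 227.6]
top block 0.71 [252.1, 170.2, 344.4, 228.8]
top block 0.64 [309.2, 167.8, 330.3, 207.1]
```

```bash
python3 - <<'E'
import cv2,numpy as np
a=cv2.imread('pics/scene0.png')[115:245,215:375];b=cv2.imread('pics/top0.png')[140:240,230:360]
a=cv2.resize(a,None,fx=3.75,fy=3.75,interpolation=cv2.INTER_CUBIC);b=cv2.resize(b,None,fx=5,fy=5,interpolation=cv2.INTER_CUBIC)
cv2.imwrite('pics/a.png',a);cv2.imwrite('pics/b.png',b)
E
```

```text
(no output)
```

View pics/a.png

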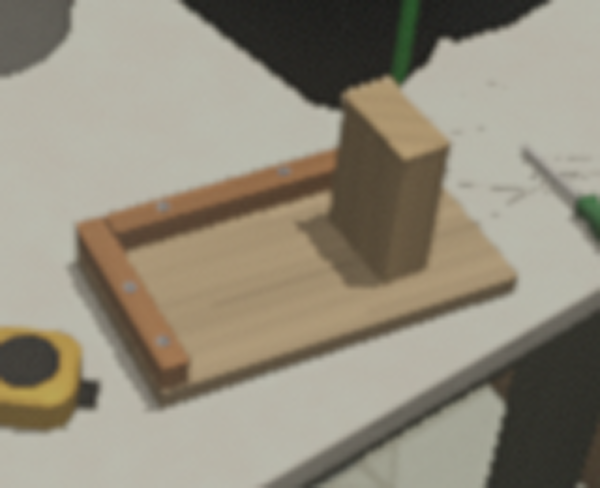

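View pics/b.png

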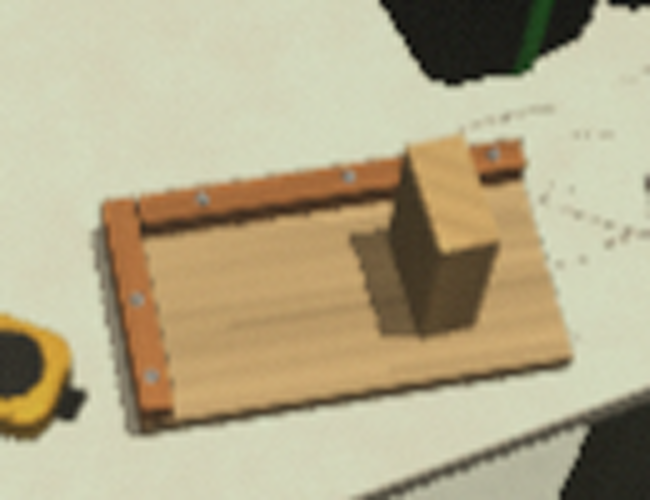

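View pics/top0.png

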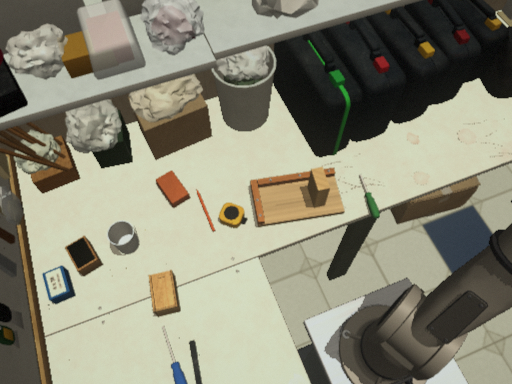

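```bash
cat > h.py <<'E'
import numpy as np, cv2
from scipy.optimize import least_squares
from scipy.spatial.transform import Rotation as R
from station import status, eyes, bot
np.set_printoptions(precision=4,suppress=True)
def rot(q): return R.from_quat([q[1],q[2],q[3],q[0]])
def proj(c,P):
    k=eyes.calibration(c); p=rot(k['attitude']).inv().apply(np.atleast_2d(P)-k['xyz'])
    uv=p@np.array(k['intrinsics']).T; return uv[:,:2]/uv[:,2:]
def world(pose,P,z0=0):
    x,y,a=pose; P=np.atleast_2d(P)/1000.; c,s=np.cos(a),np.sin(a)
    return np.c_[x+c*P[:,0]-s*P[:,1], y+s*P[:,0]+c*P[:,1], P[:,2]+z0]
def uncrop(uv,org,s): return (np.atleast_2d(uv)+.5)/s-.5+np.array(org)
def fit(obs,x0,z0=0):
    """obs: list of (cam, body points mm, pixels)"""
    f=lambda p: np.concatenate([(proj(c,world(p,P,z0))-uv).ravel() for c,P,uv in obs])
    r=least_squares(f,x0,loss='soft_l1'); return r.x, f(r.x).reshape(-1,2)
E
cat > m0.py <<'E'
from h import *
A=((215,115),3.75);B=((230,140),5)
bs=np.array([[70,130,40],[-70,110,40],[-70,-130,18],[70,110,40],[50,110,40]]);us=[(78,228),(188,358),(517,278),(105,218),(122,236)]
bt=np.array([[70,130,40],[-70,130,40],[-70,110,40],[70,-130,40],[-70,-130,18],[50,110,40]]);ut=[(104,203),(140,412),(172,410),(522,142),(572,358),(143,222)]
p,r=fit([('scene',bs,uncrop(us,*A)),('top',bt,uncrop(ut,*B))],[.7,.1,0]); print('board',p); print(r.T)
ks=np.array([[35,17,110],[35,-17,110],[-35,-17,110],[-35,17,110],[-35,17,0],[-35,-17,0],[35,17,0]]);vs=[(343,96),(390,76),(449,147),(403,160),(387,283),(427,268),(332,216)]
kt=ks[:6];vt=[(408,145),(465,135),(497,242),(440,252),(422,338),(473,325)]
q,r=fit([('scene',ks,uncrop(vs,*A)),('top',kt,uncrop(vt,*B))],[.7,.1,0],.018); print('block',q);print(r.T)
d=R.from_euler('z',-p[2]).apply([q[0]-p[0],q[1]-p[1],0])*1000; print('block in board mm',d,'yaw',q[2]-p[2])
o=status.get_obs();print(o['eef_pos'],rot(o['tool_rot']).as_matrix(),o['q'])
E
python3 m0.py
```

```text
board [ 0.4791  0.034  -0.212 ]
[[-0.2808  1.7415  2.1734  0.0262 -1.3382 -0.8793 -0.3493  0.1622 -0.0152
   0.4785 -0.9878]
 [-1.4104  0.8725 -0.0845 -0.8956 -0.4999 -0.2601  0.2846 -0.3736 -0.3376
   0.746   0.767 ]]
block [ 0.4629 -0.0208 -0.1662]
[[ 0.8493  0.5017  1.0712  0.8025 -0.6358  0.4154 -0.6251 -0.7099 -0.4585
   0.1858 -0.3494 -1.1916 -0.3118]
 [-1.1651  0.3347 -1.2129 -0.4983  0.4699  0.2516  0.5097 -0.1836 -0.359
  -0.3351 -0.0437  0.1311  0.5617]]
block in board mm [ -4.2732 -56.8812   0.    ] yaw 0.04581151579631962
[ 0.2217 -0.6374  0.25  ] [[-0.0003  0.3286 -0.9445]
 [ 0.0006 -0.9445 -0.3286]
 [-1.     -0.0006  0.0001]] [ 1.1279  0.4773  0.0224  1.5558 -0.0115  1.1093 -0.0831]
```

```bash
cat > plan.py <<'E'
from h import *
import sys
BP=np.array([.4791,.0340,-.212])
def where():
    o=status.get_obs(); M=rot(o['tool_rot']).as_matrix()
    c=R.from_euler('z',-BP[2]).apply(np.array(o['eef_pos'])-[BP[0],BP[1],0])*1000
    yaw=np.arctan2(M[1,1],M[0,1])-BP[2]
    print('t',o['t'],'board mm',c,'yaw',yaw,'F',np.array(o['contact_force']),'w',o['gripper_width']); return o,M,c,yaw
def plan(bx,by,z,n,nt=None):
    """print n rows to go from here to board (bx,by), height z mm, jaws along board x"""
    o,M,c,yaw=where()
    tgt=np.array([BP[0],BP[1],0])+R.from_euler('z',BP[2]).apply(np.array([bx,by,z])/1000)
    Rw=np.c_[[0,0,-1],[np.cos(BP[2]),np.sin(BP[2]),0],[np.sin(BP[2])*1,-np.cos(BP[2]),0]]
    w=R.from_matrix(Rw@M.T).as_rotvec(); nt=nt or n
    p=np.array(o['eef_pos']);d=(tgt-p)/n*100
    rows=[];T=[]
    for i in range(n):
        rows.append(np.round(M.T@d,2).tolist())
        if i<nt: T.append(np.round(M.T@w/nt,3).tolist()); M=R.from_rotvec(w/nt).as_matrix()@M
        else: T.append([0,0,0])
    print(rows);print(T)
if __name__=='__main__':
    a=[float(x) for x in sys.argv[1:]]
    plan(*a[:3],int(a[3])) if a else where()
E
python3 plan.py -4 -125 250 16
```

```text
t 0.3 board mm [-110.3515 -710.4758  249.9622] yaw -1.023993129053288 F [-0.7337  0.2208 -0.4583] w 0.999948378034544
[[0.0, -2.78, -2.47], [0.0, -2.62, -2.64], [0.0, -2.44, -2.81], [0.0, -2.26, -2.96], [0.0, -2.06, -3.09], [0.0, -1.86, -3.22], [0.0, -1.65, -3.33], [0.0, -1.44, -3.43], [0.0, -1.21, -3.52], [0.0, -0.99, -3.59], [0.0, -0.75, -3.64], [0.0, -0.52, -3.68], [-0.0, -0.28, -3.71], [-0.0, -0.05, -3.72], [-0.0, 0.19, -3.71], [-0.0, 0.43, -3.69]]
[[-0.064, -0.0, 0.0], [-0.064, -0.0, 0.0], [-0.064, -0.0, 0.0], [-0.064, -0.0, 0.0], [-0.064, -0.0, 0.0], [-0.064, -0.0, 0.0], [-0.064, -0.0, 0.0], [-0.064, -0.0, 0.0], [-0.064, -0.0, 0.0], [-0.064, -0.0, 0.0], [-0.064, -0.0, 0.0], [-0.064, -0.0, 0.0], [-0.064, -0.0, 0.0], [-0.064, -0.0, 0.0], [-0.064, -0.0, 0.0], [-0.064, -0.0, 0.0]]
```

apply_moves --travel '[[0, -2.78, -2.47], [0, -2.62, -2.64], [0, -2.44, -2.81], [0, -2.26, -2.96], [0, -2.06, -3.09], [0, -1.86, -3.22], [0, -1.65, -3.33], [0, -1.44, -3.43]]' --turn '[[-0.064, 0, 0], [-0.064, 0, 0], [-0.064, 0, 0], [-0.064, 0, 0], [-0.064, 0, 0], [-0.064, 0, 0], [-0.064, 0, 0], [-0.064, 0, 0]]' --grip '[0.65, 0.65, 0.65, 0.65, 0.65, 0.65, 0.65, 0.65]'

```text
t: 0.97
eef_pos: [0.3315, -0.3592, 0.2474]
tool_rot: [-0.294, -0.642, -0.291, 0.646]
contact_force: [0.6, -1.0, 0.1]
gripper_width: 0.349
```

```bash
python3 plan.py -4 -125 240 8
```

```text
t 0.9667 board mm [ -61.5362 -415.4391  247.4024] yaw -0.5052476002719422 F [ 0.6409 -1.0194  0.1034] w 0.3493850617959604
[[0.07, -1.13, -3.53], [0.07, -0.9, -3.59], [0.07, -0.67, -3.64], [0.08, -0.44, -3.67], [0.08, -0.21, -3.7], [0.08, 0.02, -3.7], [0.09, 0.26, -3.69], [0.09, 0.49, -3.67]]
[[-0.063, 0.001, 0.0], [-0.063, 0.001, 0.0], [-0.063, 0.001, 0.0], [-0.063, 0.001, 0.0], [-0.063, 0.001, 0.0], [-0.063, 0.001, 0.0], [-0.063, 0.001, 0.0], [-0.063, 0.001, 0.0]]
```

apply_moves --travel '[[0.07, -1.13, -3.53], [0.07, -0.9, -3.59], [0.07, -0.67, -3.64], [0.08, -0.44, -3.67], [0.08, -0.21, -3.7], [0.08, 0.02, -3.7], [0.09, 0.26, -3.69], [0.09, 0.49, -3.67]]' --turn '[[-0.063, 0.001, 0], [-0.063, 0.001, 0], [-0.063, 0.001, 0], [-0.063, 0.001, 0], [-0.063, 0.001, 0], [-0.063, 0.001, 0], [-0.063, 0.001, 0], [-0.063, 0.001, 0]]' --grip '[0.65, 0.65, 0.65, 0.65, 0.65, 0.65, 0.65, 0.65]'

```text
t: 1.63
eef_pos: [0.449, -0.0725, 0.2421]
tool_rot: [0.453, 0.546, 0.449, -0.544]
contact_force: [0.7, -0.3, 0.6]
gripper_width: 0.351
```

```bash
python3 plan.py -6 -118 128 6
```

```text
t 1.6333 board mm [  -7.045  -110.4504  242.1295] yaw 0.022759547593517476 F [ 0.6643 -0.2849  0.5766] w 0.3514013312886126
[[1.9, 0.0, 0.12], [1.9, 0.01, 0.12], [1.9, 0.01, 0.12], [1.9, 0.01, 0.12], [1.9, 0.01, 0.12], [1.9, 0.02, 0.13]]
[[0.004, 0.0, -0.001], [0.004, 0.0, -0.001], [0.004, 0.0, -0.001], [0.004, 0.0, -0.001], [0.004, 0.0, -0.001], [0.004, 0.0, -0.001]]
```

apply_moves --travel '[[1.9, 0, 0.12], [1.9, 0.01, 0.12], [1.9, 0.01, 0.12], [1.9, 0.01, 0.12], [1.9, 0.01, 0.12], [1.9, 0.02, 0.13], [0, 0, 0]]' --turn '[[0, 0, 0], [0, 0, 0], [0, 0, 0], [0, 0, 0], [0, 0, 0], [0, 0, 0], [0, 0, 0]]' --grip '[0.65, 0.65, 0.65, 0.65, 0.65, 0.65, 0.65]'

```text
t: 2.22
eef_pos: [0.4561, -0.0681, 0.1275]
tool_rot: [0.461, 0.544, 0.453, -0.535]
contact_force: [-1.0, 0.0, -0.1]
gripper_width: 0.35
```

```bash
cat > look.py <<'E'
from h import *
import sys
n=sys.argv[1]
a=eyes.read_camera('scene')[115:245,215:375,::-1];b=eyes.read_camera('top')[140:240,230:360,::-1]
a=cv2.resize(a,(480,390),interpolation=cv2.INTER_CUBIC);b=cv2.resize(b,(507,390),interpolation=cv2.INTER_CUBIC)
w=np.hstack([a,b]); cv2.imwrite(f'pics/{n}.png',cv2.resize(w,(798,315)))
E
python3 plan.py -4 -87 124 4; python3 look.py pre
```

```text
t 2.2167 board mm [  -0.9855 -104.6642  127.4983] yaw 0.04504828693507659 F [-1.0056  0.048  -0.0564] w 0.34965093427800126
[[0.09, -0.06, -0.44], [0.09, -0.06, -0.44], [0.09, -0.07, -0.44], [0.09, -0.07, -0.44]]
[[0.011, -0.001, -0.004], [0.011, -0.001, -0.004], [0.011, -0.001, -0.004], [0.011, -0.001, -0.004]]
```

View pics/pre.png

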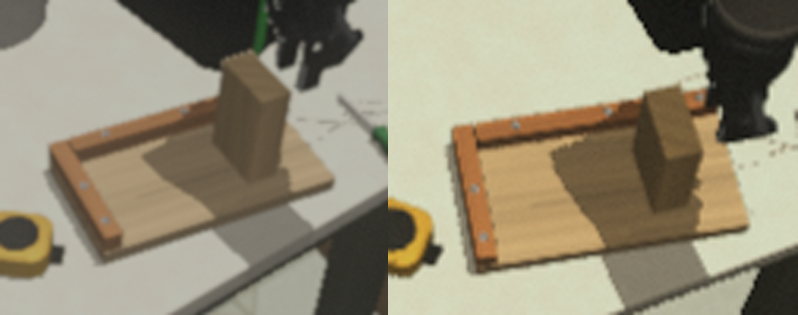

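The view shows the block standing at about (255,120) in the left half, with the two fingertips behind its upper part at about (305,80), clear of it. I'm starting a slow push.

apply_moves --travel '[[0.09, -0.06, -0.45], [0.09, -0.06, -0.45], [0.09, -0.06, -0.45], [0.09, -0.06, -0.45], [0, 0, -0.4], [0, 0, -0.4]]' --turn '[[0, 0, 0], [0, 0, 0], [0, 0, 0], [0, 0, 0], [0, 0, 0], [0, 0, 0]]' --grip '[0.65, 0.65, 0.65, 0.65, 0.65, 0.65]'

```text
t: 2.82
eef_pos: [0.4634, -0.0399, 0.1316]
tool_rot: [0.464, 0.548, 0.449, -0.533]
contact_force: [-1.0, 0.0, 1.1]
gripper_width: 0.349
```

```bash
python3 plan.py
```

```text
t 2.8167 board mm [  0.2476 -75.5847 131.6039] yaw 0.04364013551161955 F [-0.9544  0.0015  1.1006] w 0.34863533669164326
```

apply_moves --travel '[[0.2, 0, -0.4], [0.2, 0, -0.4], [0.2, 0, -0.4], [0.1, 0, -0.4]]' --turn '[[0, 0, 0], [0, 0, 0], [0, 0, 0], [0, 0, 0]]' --grip '[0.65, 0.65, 0.65, 0.65]'

```text
t: 3.15
eef_pos: [0.4671, -0.022, 0.1247]
tool_rot: [0.464, 0.548, 0.448, -0.532]
contact_force: [-0.5, -1.2, 0.6]
gripper_width: 0.349
```

```bash
python3 plan.py -4 -60 127 5; python3 - <<'E'
from h import *
print(rot(status.get_obs()['tool_rot']).as_matrix())
for c in('scene','top'):
    eyes.read_camera(c)
    print([(d['score'],d['rect']) for d in eyes.masks_of('block',c)][:3])
E
```

```text
t 3.15 board mm [  0.0891 -57.2358 124.7452] yaw 0.044378209961492276 F [-0.4971 -1.216   0.6296] w 0.34908252717512644
[[-0.05, -0.08, 0.05], [-0.05, -0.08, 0.05], [-0.05, -0.08, 0.05], [-0.05, -0.08, 0.05], [-0.05, -0.08, 0.05]]
[[0.009, -0.001, -0.006], [0.009, -0.001, -0.006], [0.009, -0.001, -0.006], [0.009, -0.001, -0.006], [0.009, -0.001, -0.006]]
[[ 0.0317  0.9855 -0.1668]
 [-0.0027 -0.1668 -0.986 ]
 [-0.9995  0.0317 -0.0026]]
[(0.58, [295.9, 138.7, 328.2, 190.0])]
[(0.66, [296.6, 170.3, 325.5, 207.8])]
```

apply_moves --travel '[[0, -0.05, -0.4], [0, -0.05, -0.4], [0, -0.05, -0.4], [0, -0.05, -0.4], [0, 0, 0], [0, 0, 0]]' --turn '[[0, 0, 0], [0, 0, 0], [0, 0, 0], [0, 0, 0], [0, 0, 0], [0, 0, 0]]' --grip '[0.65, 0.65, 0.65, 0.65, 0.65, 0.65]'

```text
t: 3.85
eef_pos: [0.4678, -0.0053, 0.125]
tool_rot: [0.464, 0.548, 0.448, -0.532]
contact_force: [1.4, -0.4, -0.1]
gripper_width: 0.346
```

```bash
python3 plan.py; python3 look.py p2
```

```text
t 3.85 board mm [ -2.7358 -40.7568 125.009 ] yaw 0.043172562635959616 F [ 1.3782 -0.4075 -0.1223] w 0.34550414873205776
```

View pics/p2.png

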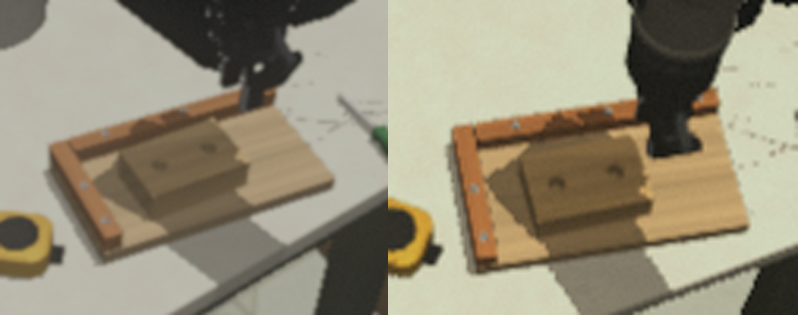

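The block is flat with its two holes up, at about (158,165) and (208,147) in the left half. There is still a gap to both fences. Next I back the fingers off and lower them behind the near end.

```bash
python3 plan.py -3 -90 125 3; cat > fitlay.py <<'E'
from h import *
from plan import BP
# lying block: match its outline to the network masks in both cameras
def mk(c):
    eyes.read_camera(c); L=eyes.masks_of('block',c); print(c,[(round(d['score'],2),d['rect']) for d in L]); return L
for c in('scene','top'): mk(c)
E
python3 - <<'E'
from h import *
from plan import BP
# hand-picked corners in p2.png: left half scale 3*.8085.., right 3.9*...
s=798/987
A=((215,115),3*s); B=((230,140),3.9*s)
P=np.array([[35,55,34],[-35,55,34],[-35,-55,34],[-35,55,0],[-35,-55,0]])
us=[(118,155),(154,198),(248,163),(154,213),(248,182)]
ut=[(517-388,148),(536-388,218),(651-388,196),(540-388,236),(651-388,212)]
ut=[(u,v) for u,v in ut]
B2=((230+(480*s-388)/(3.9*s)*-1,140),3.9*s)
p,r=fit([('scene',P,uncrop(us,*A)),('top',P,uncrop(ut,*B2))],[.49,.05,-.2],.018);print(p);print(r.T)
print('block centre in board',R.from_euler('z',-BP[2]).apply([p[0]-BP[0],p[1]-BP[1],0])*1000,p[2]-BP[2])
E
```

```text
t 3.95 board mm [ -2.6918 -40.9298 125.0075] yaw 0.04291296870125849 F [-0.4582 -0.4531 -0.262 ] w 0.3479650498040817
[[-0.01, -0.08, 1.63], [-0.0, -0.06, 1.63], [-0.0, -0.03, 1.64]]
[[0.014, -0.001, -0.011], [0.014, -0.001, -0.011], [0.014, -0.001, -0.011]]
[ 0.4761  0.0516 -0.1445]
[[ 0.4362  0.0341  1.1495 -0.7846 -0.5078  0.2587  0.2289  0.6039 -1.5062
  -0.687 ]
 [-2.3669 -1.3059 -1.7423  2.4348  0.3438  1.9583  0.7658 -0.1991  0.0284
  -0.169 ]]
block centre in board [-6.6665 16.5696  0.    ] 0.06750927257535375
```

apply_moves --travel '[[0, -0.08, 1.63], [0, -0.06, 1.63], [0, -0.03, 1.64], [2.0, -0.1, 0], [2.0, -0.1, 0], [2.0, 0, 0]]' --turn '[[0.014, -0.001, -0.011], [0.014, -0.001, -0.011], [0.014, -0.001, -0.011], [0, 0, 0], [0, 0, 0], [0, 0, 0]]' --grip '[0.65, 0.65, 0.65, 0.65, 0.65, 0.65]'

```text
t: 4.45
eef_pos: [0.459, -0.0563, 0.0672]
tool_rot: [0.446, 0.553, 0.442, -0.549]
contact_force: [-0.4, 0.6, -0.3]
gripper_width: 0.353
```

```bash
python3 plan.py -7 -80 43 3
```

```text
t 4.45 board mm [ -0.651  -92.4698  67.2498] yaw -0.002574470505503107 F [-0.3953  0.6006 -0.3324] w 0.35320535620507326
[[0.81, -0.22, -0.41], [0.81, -0.22, -0.42], [0.81, -0.21, -0.42]]
[[-0.001, -0.0, -0.003], [-0.001, -0.0, -0.003], [-0.001, -0.0, -0.003]]
```

apply_moves --travel '[[0.81, -0.22, -0.41], [0.81, -0.22, -0.42], [0.81, -0.21, -0.42], [0, 0, -0.8], [0, 0, -0.8], [0, 0, -0.6], [0, 0, -0.5], [0, 0, -0.5]]' --turn '[[0, 0, -0.003], [0, 0, -0.003], [0, 0, 0], [0, 0, 0], [0, 0, 0], [0, 0, 0], [0, 0, 0], [0, 0, 0]]' --grip '[0.65, 0.65, 0.65, 0.65, 0.65, 0.65, 0.65, 0.65]'

```text
t: 5.12
eef_pos: [0.4616, -0.007, 0.0405]
tool_rot: [-0.443, -0.55, -0.444, 0.551]
contact_force: [-0.6, -0.4, -1.1]
gripper_width: 0.35
```

```bash
python3 plan.py -7 -20 43 6
```

```text
t 5.1167 board mm [ -8.498  -43.7932  40.4513] yaw -0.002917698152417547 F [-0.569  -0.446  -1.0933] w 0.350106245486463
[[-0.04, 0.02, -0.4], [-0.04, 0.02, -0.4], [-0.04, 0.02, -0.4], [-0.04, 0.02, -0.4], [-0.04, 0.02, -0.4], [-0.04, 0.02, -0.4]]
[[-0.0, 0.0, 0.0], [-0.0, 0.0, 0.0], [-0.0, 0.0, 0.0], [-0.0, 0.0, 0.0], [-0.0, 0.0, 0.0], [-0.0, 0.0, 0.0]]
```

apply_moves --travel '[[-0.04, 0.02, -0.45], [-0.04, 0.02, -0.45], [-0.04, 0.02, -0.45], [-0.04, 0.02, -0.45], [-0.04, 0.02, -0.45]]' --turn '[[0, 0, 0], [0, 0, 0], [0, 0, 0], [0, 0, 0], [0, 0, 0]]' --grip '[0.65, 0.65, 0.65, 0.65, 0.65]'

```text
t: 5.53
eef_pos: [0.4686, 0.017, 0.0438]
tool_rot: [-0.444, -0.551, -0.443, 0.551]
contact_force: [-0.6, -0.7, -0.3]
gripper_width: 0.348
```

```bash
python3 plan.py -7 -15 43 3;python3 look.py p3
```

```text
t 5.5333 board mm [ -6.6418 -18.829   43.7993] yaw -0.0028321557800962127 F [-0.6451 -0.7036 -0.2639] w 0.34832863230284467
[[0.03, -0.01, -0.13], [0.03, -0.01, -0.13], [0.03, -0.01, -0.13]]
[[-0.001, 0.0, -0.0], [-0.001, 0.0, -0.0], [-0.001, 0.0, -0.0]]
```

View pics/p3.png

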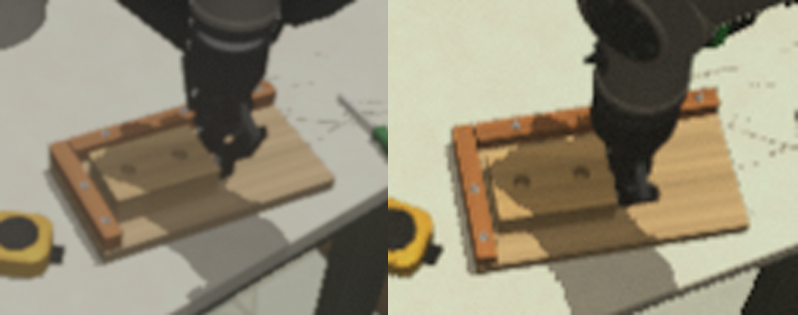

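The block's leading end, at about (95,155) in the left half, is nearly at the end fence. I'll continue gently until the force rises.

apply_moves --travel '[[0.03, 0, -0.25], [0, 0, -0.25], [0, 0, -0.25], [0, 0, -0.25]]' --turn '[[0, 0, 0], [0, 0, 0], [0, 0, 0], [0, 0, 0]]' --grip '[0.65, 0.65, 0.65, 0.65]'

```text
t: 5.97
eef_pos: [0.4704, 0.024, 0.0435]
tool_rot: [-0.444, -0.55, -0.442, 0.553]
contact_force: [-2.4, -13.4, 7.4]
gripper_width: 0.349
```

```bash
python3 plan.py
```

```text
t 5.9667 board mm [ -6.4281 -11.5939  43.5174] yaw -0.004809303214986987 F [ -2.373  -13.4172   7.4104] w 0.34945086508397966
```

apply_moves --travel '[[0, 0, 1.0], [-1.0, 0, 1.5], [-2.5, 0, 0.5], [-3, 0, 0], [-1, -2, -0.5]]' --turn '[[0, 0, 0], [0, 0, 0], [0, 0, 0], [0, 0, 0], [0, 0, 0]]' --grip '[0.65, 0.65, 0.65, 0.8, 1]'

```text
t: 6.38
eef_pos: [0.4457, 0.001, 0.1186]
tool_rot: [-0.442, -0.549, -0.443, 0.554]
contact_force: [1.0, -0.3, 0.9]
gripper_width: 0.08
```

```bash
python3 plan.py -74 55 110 5
```

```text
t 6.3833 board mm [-25.666  -39.2968 118.5738] yaw -0.007490451184697738 F [ 1.0406 -0.2684  0.9029] w 0.08048619269855377
[[0.17, -0.98, -1.88], [0.17, -0.98, -1.88], [0.17, -0.97, -1.88], [0.17, -0.97, -1.88], [0.17, -0.97, -1.88]]
[[-0.001, 0.001, 0.001], [-0.001, 0.001, 0.001], [-0.001, 0.001, 0.001], [-0.001, 0.001, 0.001], [-0.001, 0.001, 0.001]]
```

apply_moves --travel '[[0.17, -0.98, -1.88], [0.17, -0.98, -1.88], [0.17, -0.97, -1.88], [0.17, -0.97, -1.88], [0.17, -0.97, -1.88], [0, 0, 0]]' --turn '[[-0.001, 0.001, 0.001], [-0.001, 0.001, 0.001], [-0.001, 0.001, 0.001], [-0.001, 0.001, 0.001], [-0.001, 0.001, 0.001], [0, 0, 0]]' --grip '[1, 1, 1, 1, 1, 1]'

```text
t: 6.88
eef_pos: [0.4171, 0.1049, 0.1131]
tool_rot: [0.443, 0.555, 0.44, -0.549]
contact_force: [-0.3, 1.1, 0.1]
gripper_width: 0.002
```

```bash
python3 plan.py -74 55 45 4; python3 look.py p4
```

```text
t 6.8833 board mm [-75.5455  56.3086 113.1405] yaw -0.009460365412826327 F [-0.2946  1.1043  0.1401] w 0.0018460853734067642
[[1.7, 0.03, 0.04], [1.7, 0.03, 0.04], [1.7, 0.03, 0.04], [1.7, 0.04, 0.03]]
[[-0.002, -0.001, -0.002], [-0.002, -0.001, -0.002], [-0.002, -0.001, -0.002], [-0.002, -0.001, -0.002]]
```

View pics/p4.png

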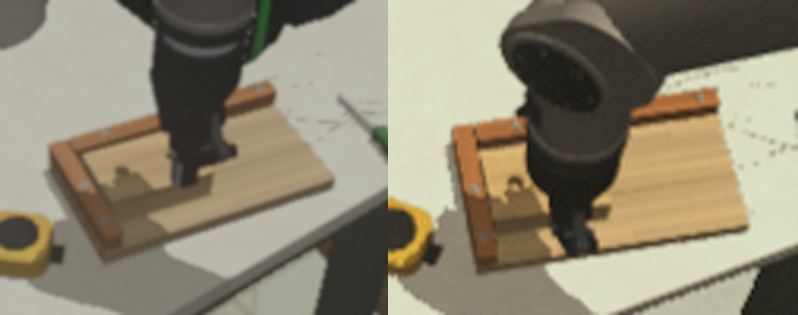

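The block's end is at the end fence and the closed fingers are over its open side, outside its near face. Lowering now.

apply_moves --travel '[[1.7, 0.03, 0.04], [1.7, 0.03, 0.04], [1.7, 0.03, 0.04], [1.7, 0.04, 0.03], [0, 0.5, 0], [0, 0.5, 0]]' --turn '[[0, 0, 0], [0, 0, 0], [0, 0, 0], [0, 0, 0], [0, 0, 0], [0, 0, 0]]' --grip '[1, 1, 1, 1, 1, 1]'

```text
t: 7.48
eef_pos: [0.4319, 0.0903, 0.0435]
tool_rot: [0.441, 0.557, 0.436, -0.552]
contact_force: [1.2, -0.0, -0.6]
gripper_width: -0.001
```

```bash
python3 plan.py -50 55 43 3
```

```text
t 7.4833 board mm [-57.9621  45.1469  43.4846] yaw -0.020819483036650682 F [ 1.2412 -0.0135 -0.5744] w -0.0007896107212680744
[[0.02, 0.26, -0.33], [0.02, 0.26, -0.33], [0.02, 0.26, -0.33]]
[[-0.007, 0.0, -0.003], [-0.007, 0.0, -0.003], [-0.007, 0.0, -0.003]]
```

apply_moves --travel '[[0, -0.1, -0.6], [0, -0.05, -0.5], [0, 0.4, 0], [0, 0.4, 0], [0, 0.4, 0], [0, 0.4, 0]]' --turn '[[-0.01, 0, 0], [-0.01, 0, 0], [0, 0, 0], [0, 0, 0], [0, 0, 0], [0, 0, 0]]' --grip '[1, 1, 1, 1, 1, 1]'

```text
t: 7.98
eef_pos: [0.4528, 0.0975, 0.047]
tool_rot: [0.447, 0.554, 0.44, -0.547]
contact_force: [-0.9, 0.5, -0.3]
gripper_width: 0.0
```

```bash
python3 plan.py -38 55 43 3
```

```text
t 7.9833 board mm [-39.0605  56.5467  46.995 ] yaw -0.0018539097769138257 F [-0.8557  0.4758 -0.2856] w 0.0001350114033832969
[[0.13, 0.03, 0.05], [0.13, 0.03, 0.05], [0.13, 0.03, 0.05]]
[[-0.001, -0.0, -0.005], [-0.001, -0.0, -0.005], [-0.001, -0.0, -0.005]]
```

apply_moves --travel '[[0.15, 0.2, 0.05], [0.15, 0.25, 0], [0, 0.25, 0]]' --turn '[[0, 0, 0], [0, 0, 0], [0, 0, 0]]' --grip '[1, 1, 1]'

```text
t: 8.23
eef_pos: [0.4608, 0.0953, 0.0444]
tool_rot: [0.447, 0.554, 0.44, -0.547]
contact_force: [-0.8, 0.6, -0.6]
gripper_width: 0.001
```

```bash
python3 plan.py; python3 look.py p5
```

```text
t 8.2333 board mm [-30.7437  56.0794  44.3947] yaw -0.0023483706162734375 F [-0.8179  0.5979 -0.6166] w 0.000953975727549539
```

View pics/p5.png

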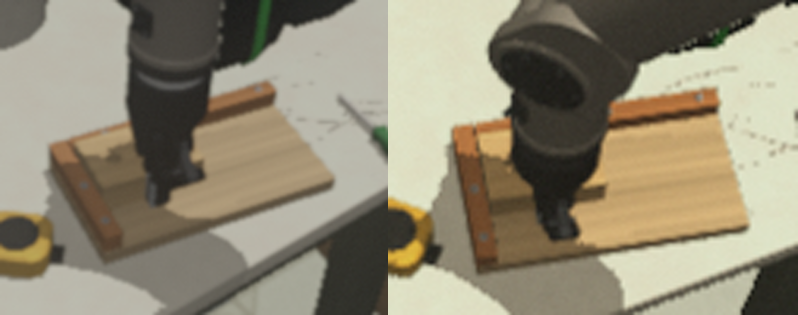

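The block is close to the side fence, with its right end at about (200,160) in the left half, and no contact force shows yet. I'll continue in small steps.

apply_moves --travel '[[0, 0.25, 0], [0, 0.25, 0], [0, 0.25, 0]]' --turn '[[0, 0, 0], [0, 0, 0], [0, 0, 0]]' --grip '[1, 1, 1]'

```text
t: 8.58
eef_pos: [0.4621, 0.0944, 0.0435]
tool_rot: [0.446, 0.55, 0.442, -0.55]
contact_force: [-8.0, 2.0, 5.3]
gripper_width: -0.001
```

```bash
python3 plan.py
```

```text
t 8.5833 board mm [-29.336   55.4482  43.5353] yaw 0.00015046442369340274 F [-7.966   1.99    5.3033] w -0.0013143172408462728
```

apply_moves --travel '[[0, 0.3, 0], [0, 0.3, 0], [0, -0.3, 0], [0, -1.0, 0], [-1.0, -1.0, 0], [-3, 0, 0], [-3, 0, 0]]' --turn '[[0, 0, 0], [0, 0, 0], [0, 0, 0], [0, 0, 0], [0, 0, 0], [0, 0, 0], [0, 0, 0]]' --grip '[1, 1, 1, 1, 1, 1, 0.65]'

```text
t: 9.17
eef_pos: [0.4335, 0.0991, 0.1095]
tool_rot: [-0.444, -0.543, -0.447, 0.555]
contact_force: [0.8, -0.7, -0.3]
gripper_width: 0.127
```

```bash
python3 plan.py 12 -45 110 5
```

```text
t 9.1667 board mm [-58.2818  54.0301 109.4509] yaw 0.005146438899173017 F [ 0.7871 -0.6772 -0.3094] w 0.12685685706647173
[[-0.01, 1.4, 1.99], [-0.01, 1.4, 1.99], [-0.01, 1.4, 1.99], [-0.01, 1.4, 1.98], [-0.01, 1.4, 1.98]]
[[0.001, 0.002, 0.003], [0.001, 0.002, 0.003], [0.001, 0.002, 0.003], [0.001, 0.002, 0.003], [0.001, 0.002, 0.003]]
```

apply_moves --travel '[[0, 1.4, 1.99], [0, 1.4, 1.99], [0, 1.4, 1.99], [0, 1.4, 1.98], [0, 1.2, 1.98], [0, 0, 0]]' --turn '[[0.001, 0.002, 0.003], [0.001, 0.002, 0.003], [0.001, 0.002, 0.003], [0.001, 0.002, 0.003], [0.001, 0.002, 0.003], [0, 0, 0]]' --grip '[0.65, 0.65, 0.65, 0.65, 0.65, 0.65]'

```text
t: 9.67
eef_pos: [0.4839, -0.0133, 0.1172]
tool_rot: [0.45, 0.554, 0.442, -0.544]
contact_force: [0.1, -0.0, -0.5]
gripper_width: 0.349
```

```bash
python3 plan.py 10 -40 44 4; python3 look.py p6
```

```text
t 9.6667 board mm [ 14.6086 -45.2401 117.2195] yaw 0.006222880955928545 F [ 0.1287 -0.0326 -0.4858] w 0.3488429114394881
[[1.83, -0.15, -0.13], [1.83, -0.14, -0.13], [1.83, -0.13, -0.13], [1.83, -0.12, -0.13]]
[[0.002, -0.001, -0.004], [0.002, -0.001, -0.004], [0.002, -0.001, -0.004], [0.002, -0.001, -0.004]]
```

View pics/p6.png

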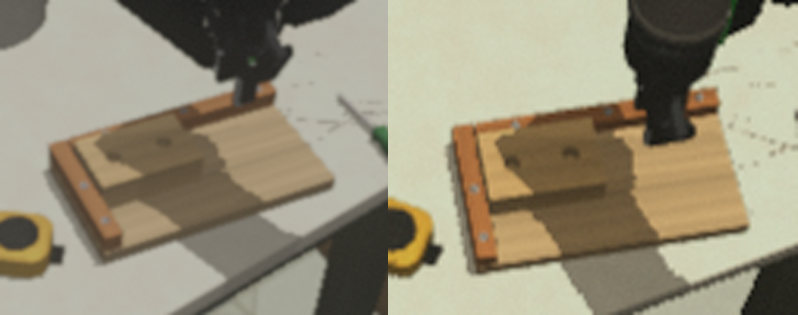

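The block lies holes-up against both fences, with its corner at about (78,150) in the left half. I'm giving the end one more firm push to take up any gap.

apply_moves --travel '[[1.83, -0.15, 0.1], [1.83, -0.14, 0], [1.83, -0.13, 0], [1.83, -0.12, 0], [0, 0, -1.0], [0, 0, -0.9], [0, 0, -0.4]]' --turn '[[0.002, -0.001, -0.004], [0.002, -0.001, -0.004], [0.002, -0.001, -0.004], [0, 0, 0], [0, 0, 0], [0, 0, 0], [0, 0, 0]]' --grip '[0.65, 0.65, 0.65, 0.65, 0.65, 0.65, 0.65]'

```text
t: 10.35
eef_pos: [0.4807, 0.0221, 0.0433]
tool_rot: [0.448, 0.55, 0.447, -0.545]
contact_force: [-0.9, -20.4, 0.7]
gripper_width: 0.351
```

```bash
python3 plan.py 10 -14 44 2
```

```text
t 10.35 board mm [  4.0672 -11.3176  43.3436] yaw 0.011386559080951597 F [ -0.8921 -20.4104   0.6894] w 0.35149926824894956
[[-0.03, 0.3, 0.14], [-0.03, 0.3, 0.14]]
[[0.006, -0.002, -0.003], [0.006, -0.002, -0.003]]
```

apply_moves --travel '[[0, 0, 0.8], [0, 0, 1.2], [-2, 0, 1.0], [-3, -1, 0], [-1.5, -3, -1], [0, -2.5, -2], [0, 0, -3]]' --turn '[[0, 0, 0], [0, 0, 0], [0.01, 0, 0], [0, 0, 0], [0, 0, 0], [0, 0, 0], [0, 0, 0]]' --grip '[0.65, 0.65, 0.65, 1, 1, 1, 1]'

```text
t: 10.93
eef_pos: [0.4229, 0.0604, 0.1153]
tool_rot: [0.446, 0.555, 0.44, -0.548]
contact_force: [-0.2, -0.7, -0.4]
gripper_width: 0.002
```

```bash
python3 plan.py -55 58 105 3
```

```text
t 10.9333 board mm [-60.4708  13.9975 115.2968] yaw -0.005430328512045474 F [-0.2438 -0.6981 -0.4342] w 0.002182338851875351
[[0.35, 0.17, -1.47], [0.35, 0.17, -1.47], [0.35, 0.18, -1.47]]
[[-0.002, -0.001, -0.004], [-0.002, -0.001, -0.004], [-0.002, -0.001, -0.004]]
```

apply_moves --travel '[[0.35, 0.1, -1.5], [0.35, 0.1, -1.5], [0.35, 0.1, -1.5], [1.5, 0, 0], [1.5, 0, -0.1], [1.5, 0, -0.1], [1.4, 0, -0.1], [0, 0.5, -0.2]]' --turn '[[0, 0, -0.003], [0, 0, -0.003], [0, 0, -0.003], [0, 0, 0], [0, 0, 0], [0, 0, 0], [0, 0, 0], [0, 0, 0]]' --grip '[1, 1, 1, 1, 1, 1, 1, 1]'

```text
t: 11.6
eef_pos: [0.4479, 0.1152, 0.0543]
tool_rot: [0.448, 0.559, 0.441, -0.54]
contact_force: [-0.0, -0.5, -0.5]
gripper_width: 0.0
```

```bash
python3 plan.py -32 56 43 4
```

```text
t 11.6 board mm [-47.5736  72.8563  54.2539] yaw 0.0013321754307524802 F [-0.0315 -0.4707 -0.4925] w 0.00024946585283682176
[[0.28, 0.38, 0.43], [0.28, 0.38, 0.42], [0.28, 0.39, 0.42], [0.28, 0.39, 0.42]]
[[0.0, -0.004, -0.006], [0.0, -0.004, -0.006], [0.0, -0.004, -0.006], [0.0, -0.004, -0.006]]
```

apply_moves --travel '[[0.4, 0, 0.8], [0.4, 0.2, 0.6], [0.3, 0.4, 0], [0, 0.4, 0], [0, 0.4, 0]]' --turn '[[0, -0.004, -0.006], [0, -0.004, -0.006], [0, 0, 0], [0, 0, 0], [0, 0, 0]]' --grip '[1, 1, 1, 1, 1]'

```text
t: 12.02
eef_pos: [0.4624, 0.0959, 0.0458]
tool_rot: [0.447, 0.556, 0.442, -0.545]
contact_force: [-1.5, 1.7, 0.9]
gripper_width: 0.001
```

```bash
python3 plan.py
```

```text
t 12.0167 board mm [-29.3747  57.0021  45.7658] yaw -0.0005562323342699904 F [-1.5158  1.6535  0.9196] w 0.0011687258611662794
```

Now a firm press, then retreat straight back and up.

apply_moves --travel '[[0, 0.3, 0], [0, 0.3, 0]]' --turn '[[0, 0, 0], [0, 0, 0]]' --grip '[1, 1]'

```text
t: 12.18
eef_pos: [0.4625, 0.0956, 0.0455]
tool_rot: [0.445, 0.552, 0.444, -0.548]
contact_force: [-11.9, 4.3, 8.7]
gripper_width: 0.0
```

apply_moves --travel '[[0, -0.3, 0], [0, -1, 0], [-1.5, -0.8, 0], [-3, 0, 0], [-3.5, 0, 1], [-3.5, 1, 3], [-2, 1, 3.5], [0, 0, 3.5]]' --turn '[[0, 0, 0], [0, 0, 0], [0, 0, 0], [0, 0, 0], [0, 0, 0], [0, 0, 0], [0, 0, 0], [0, 0, 0]]' --grip '[1, 1, 1, 1, 1, 1, 1, 1]'

```text
t: 12.85
eef_pos: [0.4369, -0.0033, 0.1832]
tool_rot: [0.45, 0.55, 0.449, -0.542]
contact_force: [0.9, 0.1, -0.0]
gripper_width: -0.0
```

apply_moves --travel '[[0, 0.5, 4], [0, 0.5, 4], [0, 0.5, 4], [0, 0.5, 4], [0, 0, 4], [0, 0, 0], [0, 0, 0]]' --turn '[[0.1, 0, 0], [0.1, 0, 0], [0.1, 0, 0], [0.1, 0, 0], [0, 0, 0], [0, 0, 0], [0, 0, 0]]' --grip '[1, 1, 1, 1, 1, 1, 1]'

```text
t: 13.43
eef_pos: [0.3751, -0.2083, 0.1872]
tool_rot: [0.327, 0.637, 0.317, -0.622]
contact_force: [0.4, 0.9, 0.5]
gripper_width: -0.003
```

```bash
python3 plan.py; python3 - <<'E'
from h import *
a=eyes.read_camera('scene')[130:225,220:335,::-1];b=eyes.read_camera('top')[155:235,240:350,::-1]
cv2.imwrite('pics/raw_s.png',a);cv2.imwrite('pics/raw_t.png',b)
a=cv2.resize(a,(396,327),interpolation=cv2.INTER_CUBIC);b=cv2.resize(b,(400,291),interpolation=cv2.INTER_CUBIC)
w=np.zeros((327,796,3),np.uint8);w[:,:396]=a;w[:291,396:]=b;cv2.imwrite('pics/fin.png',w)
E
```

```text
t 13.4333 board mm [ -50.6518 -258.7251  187.21  ] yaw -0.41388546789128844 F [0.4231 0.8619 0.5056] w -0.00275276803261151
```

View pics/fin.png

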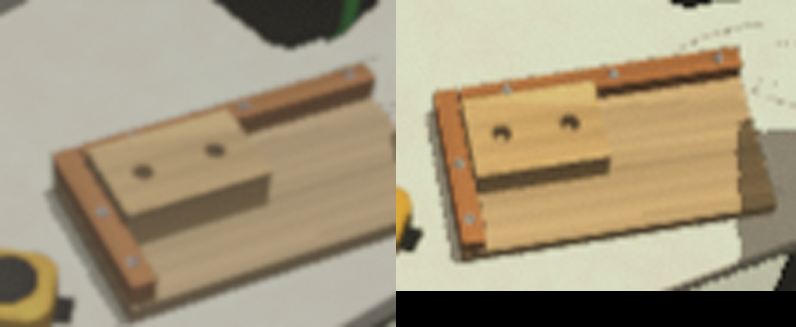

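The final picture shows the block holes-up, with its end along the end fence (corner about (92,150) in the left half) and its side along the side fence. No gap is visible, and the arm is well clear.

```bash
python3 -c "
from station import bot; print(bot.hand_in())"
```

```text
the job is handed in; nothing more can be done
None
```

The block now lies flat with its holes up, against both the end fence and the side fence, and I've handed the job in at about 13.5 s. I did it all by pushing and never gripped the block:
- **Tip:** I pushed the block over toward the end fence with both fingers near its top.
- **Slide:** I pushed it along to the end fence, then sideways to the side fence, and repeated both pushes to seat it.

**Last checks:**
- **End fence:** on the second push the fingers stopped at the same place as before (y = -11.3 mm against -11.6 mm), with about 20 N of contact force.
- **Side fence:** the second push met the block at the same place as before (x = -29.4 mm against -29.3 mm), rising to about 12 N.
- **Final pictures:** no gap shows at either fence, the block looks square, and the arm was clear of everything.

The side push stopped about 5 mm farther than I had estimated, because I had assumed the closed fingers were thicker than they are. The picture and the contact force both show the block seated. I judged the final fit from those, not from a fitted measurement, so a gap of 1–2 mm could go unseen.

I never moved the arm near the tape measure or pencil. The arm passed well above the screwdriver, but I did not compare the three items' positions before and after.

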